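Lock the radio's battery hatch

TASK

Fresh batteries are in the radio and its hatch is shut, but the slotted lock has been left open. Take the flat-blade screwdriver from the bamboo stand, set its blade in the slot and turn the lock clockwise, about a quarter turn, until it comes home against its stop; then stand the screwdriver upright in the stand again, in the hole it came from. Leave the ice pick, the bottle and the glasses where they are.

Things in the scene. Friction and masses are not known exactly. Their poses are not given: they have to be found in the camera images.
- radio: portable radio lying on its face, 236 (x) x 150 (y) x 70 mm, heavy, does not move; origin under its centre, z up. On its upturned back a black battery hatch, surface 72 mm above the table; in it, inside a fixed round rim (56 mm diameter, top 80 mm above the table), the lock. Beside the rim a white bar (radio's +x) marks where the locked slot points, a white dot (+y) the open slot
- lock (a joint): turn of the slotted lock in rad: 0 = fully open, grows clockwise seen from above, hard stop (locked) at 1.571. Starts between 0 and 0.3. Stays where it is left; turning needs about 0.1 N m. The slot lies along the radio's y at 0, along its x (pointing at the white bar) at 1.571
- slot (a point): centre of the slot's floor, 72 mm above the table, 45 mm from the radio's centre towards its -x. Turns with the lock: x along the slot, z up. The lock is a metal disc, 44 mm across, its face 8 mm above the slot's floor. Slot 26 mm long, 4.5 mm wide, closed at both ends; the upper 3 mm of its long sides flare to a mouth 10 mm wide
- handle (a point): centre of the screwdriver's dark wooden handle (28 x 28 mm square, 60 mm high). Loose tool, 138 mm long, 0.2 kg, upright in a hole of the stand, blade down. Its steel collar (40 mm diameter, 8 mm thick) rests on the stand's top, collar underside 38 mm below this point; below it a 9 mm shaft. Axes: z from blade to handle, x along blade width, y across its thickness; flats face x and y
- blade (a point): middle of the end edge of the screwdriver's blade, 108 mm below handle on its axis, axes as handle. Blade 16 mm wide (x), 3 mm thick (y), 17 mm long
- stand: brown bamboo bench-like tool stand, 180 (x) x 76 (y) x 95 mm high, fixed; origin under its centre, z up. The top board is 12 mm thick with two round through holes of 26 mm
- hole_near (a point): centre of the stand's hole on its -x side, at the top surface, 95 mm above the table, 45 mm from the stand's centre. Either hole may hold the screwdriver at the start; the ice pick stands in the other
- hole_far (a point): centre of the stand's hole on its +x side, likewise
- pick_handle (a point): handle of the ice pick (loose): round bulbous wooden handle of 38 mm diameter, 56 mm high, this point about 110 mm above the pick's point; not to be disturbed
- bottle_mid (a point): green bottle (loose) on the bamboo tray, diameter 66 mm, 215 mm high, this point 100 mm above its underside; not to be disturbed
- glass0_mid (a point): small soju glass (loose) on the tray, 54 mm diameter, 62 mm high, this point half-way up; not to be disturbed
- glass1_mid (a point): second soju glass, likewise
- tray: brown bamboo tray, 360 (x) x 250 (y) x 32 mm, fixed, with the bottle, glasses, a black condiment box (58 mm high) and chopsticks on it; origin under its centre
Mind the look-alikes: they are no part of the job. Of the things that look like the stand, take the one that is farthest from the robot's base at the start.

How it is judged:
By the outcome, as a careful person would: the job done as asked, in the order asked, and still so for the second after the job is handed in, with the robot touching nothing.
It also fails if it takes over 46 s, if anything falls off the work surface, if the arm or the gripper's body presses on something with over 40 N, if the wrist force passes 120 N, or if a joint passes its speed limit or range.

ROBOT

A 6-joint arm with a two-finger parallel gripper is mounted at the origin on the work surface. World frame = base frame: x ahead of the robot, y to its left, z up, the work surface at z = 0. Lengths are in m, angles in rad, forces in N, time in s.
With the tool pointing down it reaches from about 0.3 to 0.875 m from the base axis. Payload 6.4 kg.
Tool frame: the origin (TCP) lies on the mounting face of the last link; the fingertips stand 173 mm ahead of it and the grasp point (between the pads) lies 155 mm ahead of it (ctrl.tip_reach is the distance from the TCP to the fingertips, in m); z points along the fingers, y is the line along which they close (so a half turn about z gives the same grasp; the last joint's range is limited). The gripper opens to 85 mm and grips with 20 to 120 N. Pads are 22 mm wide; open, the fingers measure 114 mm over their backs; the gripper's body (76 mm by 85 mm) begins 54 mm behind the grasp point. The pads swing forward as they close: fully open they stand 13 mm farther back than shut.
Start: joints at [1.112, 0.181, 1.607, -0, 1.354, -0.206], TCP at [0.144, 0.557, 0.405] pointing down, gripper open.
Joint ranges: [-2.99, 2.99], [-0.89, 2.07], [0.3, 2.58], [-1.14, 4.28], [0, 2.63], [-3.12, 3.12]. Speed limits (rad/s): [2.57, 2.57, 3.01, 3.14, 3.14, 3.14].

INTERFACE

Orientations are given as a unit quaternion [w, x, y, z].
In Python, from bench import ctrl gives the robot as it stands.
- The arm moves only by the shell command python3 -m pendant 'ROWS'. ROWS is JSON, a list that holds one entry, the list of rows, each a list of 7 numbers: the opening, from 0 (shut) to 1 (fully open), then the shift along the tool's x, y, z in mm, then the turn, a rotation vector about the tool's x, y, z in rad. A call has 1 to 5 rows; each row is the pose to reach, as a shift and turn from the pose commanded when the call began, along the tool's axes at that moment; what a row does not reach only later rows make up. A row lasts 1/12 s, in which the tool goes at most 41.7 mm and 7.16 degrees, less where a joint would pass 70% of its speed; a pose out of reach is approached as far as the arm can. A call with a gripper value outside its range is refused whole. The fingers move at their own pace and stop on an object; the grip force is fixed at half the most. Time passes only in rows, so rows that repeat a pose let the fingers close. It gives the time, the measured TCP pose, the force, the opening and the grip force at its end, in the units of the state.
- ctrl.get_obs(): the state, without advancing time (a new reading comes with each control period).
- ctrl.camera(name): name is "side" or "top"; returns the picture (400x640x3 uint8, red, green, blue); there is no depth.
- ctrl.camera_params(name): a dict with "mtx" (3x3 intrinsics, pixels), "world_from_camera" (4x4, takes a point from camera to world coordinates). Camera axes: x right, y down, z forward; pixel columns grow to the right and rows downward; lengths in m; the calibration is good to about 2 mm. A picture is of the moment at which its call begins. camera_params takes no time and is no camera call.
- ctrl.hand_in(): hands the job in; it is judged then, once.
Trained networks look in the newest picture that a camera, given by its name, has taken for a name from the list of things; names that differ only in an ending like _2 or _b are one class to them, and where a whole thing is asked for, a point or a joint stands for the part that bears it (a point fixed in the world has none). Each returns a list of dicts, best first, with "confidence" (0 to 1); they miss things now and then, are a little off and sometimes report something else, mostly with a low value. They report only what shows in the picture. A call takes as long as a camera call. They do not tell look-alikes from the thing itself.
- ctrl.boxes_of(camera, name): "point" ([column, row] as shares, 0 to 1, of the picture: columns of its width, rows of its height, amid what is visible of it).
The state is a dict: "time_s": time; "q": joint angles; "dq": joint speeds; "joint_efforts": joint torques, N m; "eef_pos": TCP position; "eef_rot": TCP orientation; "wrist_force": force on the tool from outside, world axes, zero at the start; "torque": the same for the moment, N m; "opening": opening from 0.0 (shut) to 1.0 (fully open); "grasp_force": force on a finger pad.
Only numpy, scipy, OpenCV 4.12 (cv2) and the standard library are available. Lean on these libraries where they do the work, as an engineer would, in place of code of your own. Each camera call takes 0.05 s, during which the arm holds its last target. There are 200 camera calls.

## Working session

There is one attempt and no reset: what is moved stays moved. The work goes in short steps, Python scripts to look and compute and a shell command to move; the robot and the scene stay as the last step left them, time stands still between calls to the robot, and variables do not carry over. Pictures are saved under pics/ and viewed, at most 14 in all, crops included, and the job is handed in when it is done.

```bash
mkdir -p pics; ls; python3 - <<'E'
from bench import ctrl
import cv2,numpy as np
np.set_printoptions(precision=4,suppress=True)
for c in("top","side"):
    im=ctrl.camera(c); cv2.imwrite(f"pics/{c}0.png",im[:,:,::-1])
    p=ctrl.camera_params(c); print(c,p["mtx"],p["world_from_camera"])
    for n in("radio","slot","handle","stand","pick_handle","hole_near","hole_far","bottle_mid","glass0_mid"):
        print(n,[(round(d["point"][0]*640),round(d["point"][1]*400),round(d["confidence"],2)) for d in ctrl.boxes_of(c,n)])
o=ctrl.get_obs();print(o)
E
```

```text
pics
top [[441.393    0.     321.9584]
 [  0.     441.393  201.3918]
 [  0.       0.       1.    ]] [[ 0.0134 -0.9975  0.0687  0.3313]
 [-0.9999 -0.013   0.0066  0.0209]
 [-0.0057 -0.0688 -0.9976  1.6432]
 [ 0.      0.      0.      1.    ]]
radio [(321, 161, 0.71)]
slot []
handle [(394, 180, 0.68)]
stand [(390, 169, 0.96), (459, 257, 0.91), (396, 232, 0.72)]
pick_handle [(390, 153, 0.44), (322, 173, 0.37)]
hole_near [(391, 169, 0.8), (459, 256, 0.64)]
hole_far [(393, 228, 0.9), (457, 257, 0.89), (391, 171, 0.75)]
bottle_mid [(182, 190, 0.96), (392, 154, 0.19)]
glass0_mid [(213, 188, 0.63), (390, 171, 0.2)]
side [[408.781    0.     317.2889]
 [  0.     408.781  201.5854]
 [  0.       0.       1.    ]] [[ 0.7337 -0.4335  0.5233 -0.1646]
 [-0.6795 -0.465   0.5675 -0.6671]
 [-0.0026 -0.7719 -0.6357  0.8615]
 [ 0.      0.      0.      1.    ]]
radio [(336, 198, 0.95), (264, 150, 0.7), (413, 215, 0.18)]
slot [(332, 193, 0.58)]
handle [(399, 231, 0.6)]
stand [(396, 359, 0.93), (398, 240, 0.62), (340, 278, 0.55)]
pick_handle [(413, 210, 0.66)]
hole_near [(398, 245, 0.71), (340, 278, 0.71), (396, 364, 0.66), (224, 135, 0.24)]
hole_far [(339, 279, 0.96), (393, 241, 0.93), (395, 363, 0.6)]
bottle_mid [(223, 136, 0.59)]
glass0_mid [(241, 159, 0.84)]
{'time_s': 1.0, 'q': array([ 1.1117,  0.1808,  1.607 ,  0.    ,  1.3538, -0.2063]), 'dq': array([ 0.0004,  0.0006, -0.0006,  0.0004,  0.0004,  0.0017]), 'joint_efforts': array([  0.0011, -44.4843, -35.1689,  -0.0002,   0.0006,  -0.    ]), 'eef_pos': array([0.1438, 0.5567, 0.4047]), 'eef_rot': array([-0.    ,  0.1261,  0.992 , -0.    ]), 'wrist_force': array([-0.4595, -0.0183,  0.493 ]), 'torque': array([-0.0132,  0.0166, -0.0274]), 'grasp_force': 0.0, 'opening': 1.0015461680091142}
```

```bash
python3 - <<'E'
import cv2,numpy as np
a=cv2.imread("pics/top0.png");b=cv2.imread("pics/side0.png")
cv2.imwrite("pics/topc.png",cv2.resize(a[110:290,270:500],None,fx=3.4,fy=3.3,interpolation=2))
cv2.imwrite("pics/sidec.png",cv2.resize(b[150:300,270:460],None,fx=4,fy=4,interpolation=2))
E
```

```text
(no output)
```

View pics/side0.png

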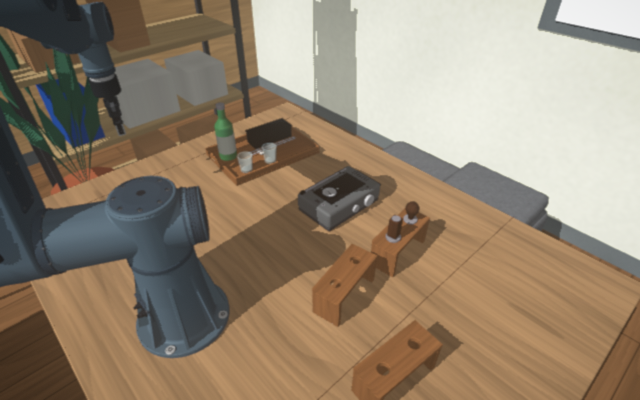

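View pics/topc.png

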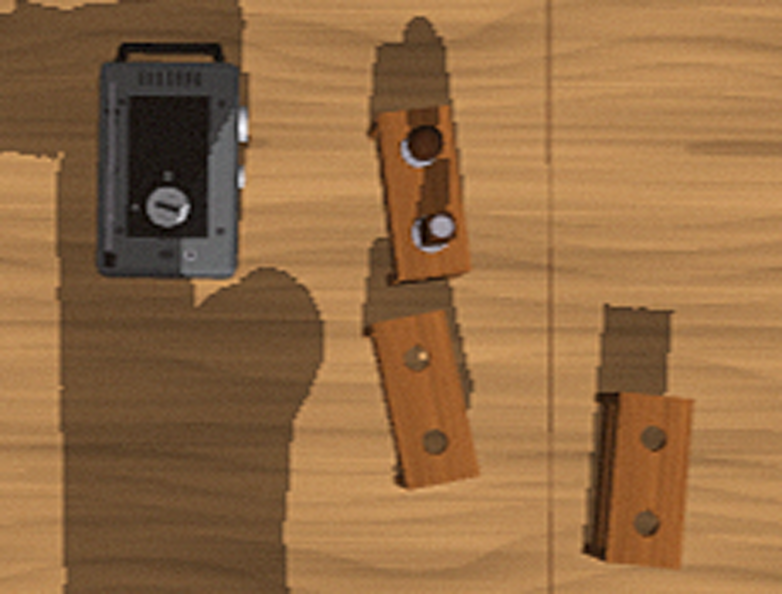

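View pics/sidec.png

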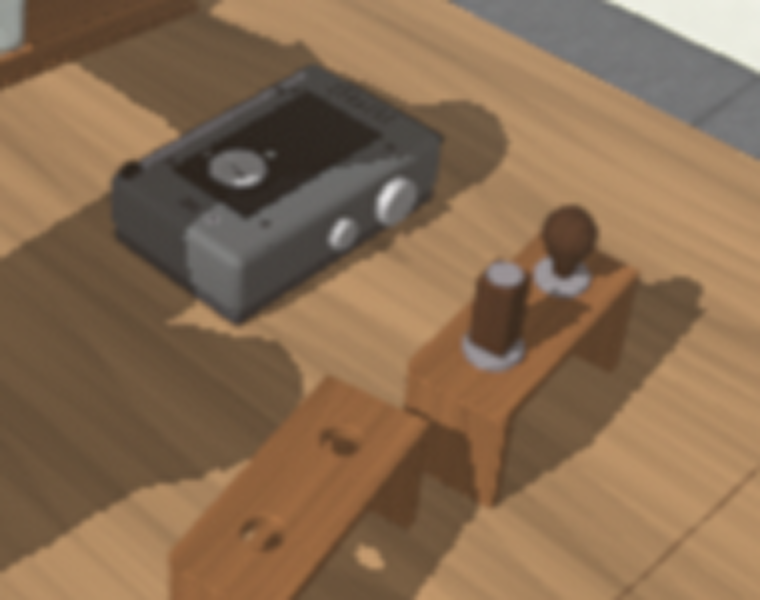

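Three look-alike stands show in the top image, at (390,169), (396,232) and (459,257). The one at (390,169) is highest in the image, so farthest along +x, and it is the only one with tools in it. The square-handled screwdriver is in its near hole at about (398,178), and the round-headed ice pick is in the far hole at about (394,152). The lock is at about (319,172), with the white bar above it and the dot to its left. Next I'll measure them.

```bash
cat > h.py <<'E'
from bench import ctrl
import cv2,numpy as np
from scipy.spatial.transform import Rotation as R
np.set_printoptions(precision=4,suppress=True)
P={c:ctrl.camera_params(c) for c in("top","side")}
def ray(c,uv):
    T=P[c]["world_from_camera"];d=T[:3,:3]@np.linalg.inv(P[c]["mtx"])@[uv[0],uv[1],1.];return T[:3,3],d
def at(c,uv,z):
    o,d=ray(c,uv);return o+d*(z-o[2])/d[2]
def proj(c,X):
    T=np.linalg.inv(P[c]["world_from_camera"]);p=P[c]["mtx"]@(T[:3,:3]@np.asarray(X)+T[:3,3]);return p[:2]/p[2]
def avg(c,n): return np.mean([ctrl.camera(c).astype(float) for _ in range(n)],0)
def ortho(im,c,ctr,z,half,s):
    "rectify plane z: returns picture, x up, y left, s px per m"
    n=int(2*half*s);pts=[]
    w=np.array([[-half,-half],[half,-half],[half,half],[-half,half]])+ctr
    src=np.float32([proj(c,[*p,z]) for p in w]);dst=np.float32([[(half-(p-ctr)[1])*s,(half-(p-ctr)[0])*s] for p in w])
    return cv2.warpPerspective(im.astype(np.uint8),cv2.getPerspectiveTransform(src,dst),(n,n),flags=cv2.INTER_CUBIC)
E
python3 - <<'E'
from h import *
for c,uv in(("top",(390,169)),("top",(396,232)),("top",(459,257))): 
    X=at(c,uv,.095);print("stand",X,np.hypot(X[0],X[1]))
I={c:avg(c,6) for c in P}
np.savez("avg.npz",**I)
for k,uv in(("lock top",(270+168/3.4,110+206/3.3)),("bar",(270+167/3.4,110+175/3.3)),("dot",(270+135/3.4,110+207/3.3))):print(k,at("top",uv,.08))
print("lock side",at("side",(270+238/4,150+168/4),.08))
hd=at("top",(270+441/3.4,110+226/3.3),.163);hs=at("side",(270+506/4,150+273/4),.163);print("handle top",hd,hs)
lk=at("top",(270+168/3.4,110+206/3.3),.08)
A=[ortho(I[c],c,lk[:2],.08,.035,5500) for c in P]
B=[ortho(I[c],c,hd[:2],.163,.035,5500) for c in P]
cv2.imwrite("pics/o1.png",cv2.resize(np.vstack([np.hstack(A),np.hstack(B)])[:,:,::-1],(600,600)))
E
```

```text
stand [ 0.5557 -0.2075  0.095 ] 0.5931805154851039
stand [ 0.3341 -0.2291  0.095 ] 0.4050690579474929
stand [ 0.2502 -0.4482  0.095 ] 0.5133406368229279
lock top [0.5424 0.0418 0.08  ]
bar [0.5762 0.0433 0.08  ]
dot [0.5409 0.0764 0.08  ]
lock side [0.538  0.0389 0.08  ]
handle top [ 0.5141 -0.2302  0.163 ] [ 0.5131 -0.2311  0.163 ]
```

View pics/o1.png

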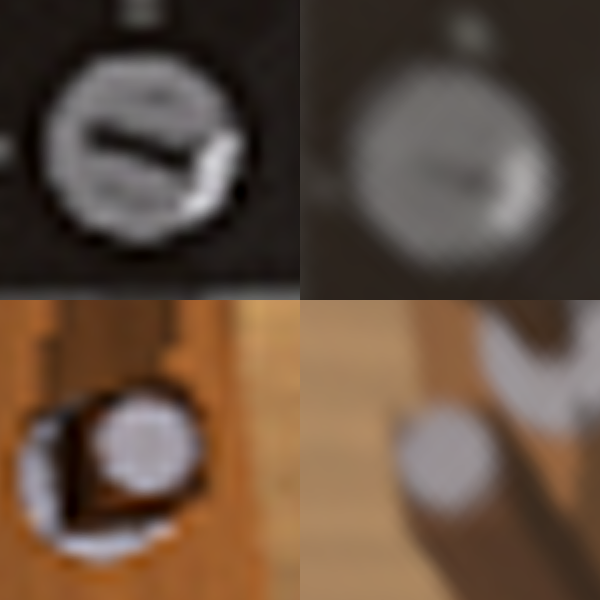

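The farthest stand is the one at (0.556,-0.208), 0.593 m away against 0.513 m and 0.405 m for the others. In the rectified view:
- **Slot:** it runs about 17° clockwise of +y.
- **Radio:** yaw is about +1°.
- **Lock:** centre is near (0.541,0.0425).
- **Handle:** centre is near (0.514,-0.230), yaw about +12°.

I'll move over the handle, keeping the height.

```bash

python3 -m pendant '[[[1,-25,-31,0,0,0,0],[1,-51,-62,0,0,0,0],[1,-77,-92,0,0,0,0],[1,-102,-123,0,0,0,0],[1,-128,-154,0,0,0,0]]]'
python3 -m pendant '[[[1,-25,-31,0,0,0,0],[1,-51,-62,0,0,0,0],[1,-77,-92,0,0,0,0],[1,-102,-123,0,0,0,0],[1,-128,-154,0,0,0,0]]]'
python3 -m pendant '[[[1,-25,-31,0,0,0,0],[1,-51,-62,0,0,0,0],[1,-77,-92,0,0,0,0],[1,-102,-123,0,0,0,0],[1,-128,-154,0,0,0,0]]]'
python3 -m pendant '[[[1,-25,-31,0,0,0,-0.1],[1,-51,-62,0,0,0,-0.2],[1,-77,-92,0,0,0,-0.3],[1,-102,-123,0,0,0,-0.4],[1,-128,-154,0,0,0,-0.46]]]'
cat >> h.py <<'E'
def to(X,yaw=None):
    "shift (mm) in tool axes to bring the TCP to X; tool-z turn to bring tool y to yaw (deg, mod 180)"
    o=ctrl.get_obs();q=o["eef_rot"];r=R.from_quat([q[1],q[2],q[3],q[0]]).as_matrix()
    y=np.degrees(np.arctan2(r[1,1],r[0,1]));print("t",o["time_s"],"pos",o["eef_pos"],"yaw_y",y,"q6",o["q"][5],"zaxis",r[:,2],"open",o["opening"],"F",o["wrist_force"],"grip",o["grasp_force"])
    print("shift mm",1000*r.T@(np.asarray(X)-o["eef_pos"]),end=" ")
    if yaw is not None: print("turn",-np.radians((yaw-y+90)%180-90),end="")
    print()
E
python3 - <<'E'
from h import *
to([.5137,-.230,.300],102)
E
```

```text
time_s: 2.02
eef_pos: [0.2293, 0.3741, 0.4047]
eef_rot: [0.0, 0.126, 0.992, 0.0]
wrist_force: [1.1, 1.1, 0.1]
opening: 1.004
grasp_force: 0.0
time_s: 2.43
eef_pos: [0.3147, 0.1928, 0.405]
eef_rot: [0.001, 0.126, 0.992, 0.0]
wrist_force: [1.2, 0.3, -0.4]
opening: 0.999
grasp_force: 0.0
time_s: 2.85
eef_pos: [0.4003, 0.0113, 0.4051]
eef_rot: [0.001, 0.126, 0.992, -0.0]
wrist_force: [1.9, 0.9, 0.3]
opening: 1.004
grasp_force: 0.0
time_s: 3.27
eef_pos: [0.4858, -0.1698, 0.4047]
eef_rot: [0.0, -0.106, 0.994, -0.0]
wrist_force: [-0.4, 0.4, 0.3]
opening: 0.995
grasp_force: 0.0
t 3.2667 pos [ 0.4858 -0.1698  0.4047] yaw_y 102.12934146479742 q6 -2.3497999518236687 zaxis [ 0.0003 -0.0001 -1.    ] open 0.9954640234824008 F [-0.4413  0.381   0.2962] grip 0.0
shift mm [-14.5731 -64.6463 104.7455] turn 0.0022574344200673242
```

```bash

python3 -m pendant '[[[1,-7,-32,0,0,0,0],[1,-14,-64,0,0,0,0],[1,-14,-64,25,0,0,0],[1,-14,-64,60,0,0,0],[1,-14,-64,60,0,0,0]]]'
python3 - <<'E'
from h import *
to([.5137,-.230,.288],102)
cv2.imwrite("pics/t1.png",np.hstack([cv2.resize(ctrl.camera("side")[130:290,300:500],(800,600),interpolation=2)])[:,:,::-1])
E
```

```text
time_s: 3.68
eef_pos: [0.5103, -0.2269, 0.3381]
eef_rot: [-0.004, -0.103, 0.995, 0.004]
wrist_force: [-1.7, 0.1, -1.8]
opening: 1.0
grasp_force: 0.0
t 3.6833 pos [ 0.5103 -0.2269  0.3381] yaw_y 101.79620518080722 q6 -2.4076010073703427 zaxis [-0.009   0.0065 -0.9999] open 1.0003589494735543 F [-1.7389  0.1393 -1.8307] grip 0.0
shift mm [-3.0233 -4.1147 50.0911] turn -0.003556890593420537
```

View pics/t1.png

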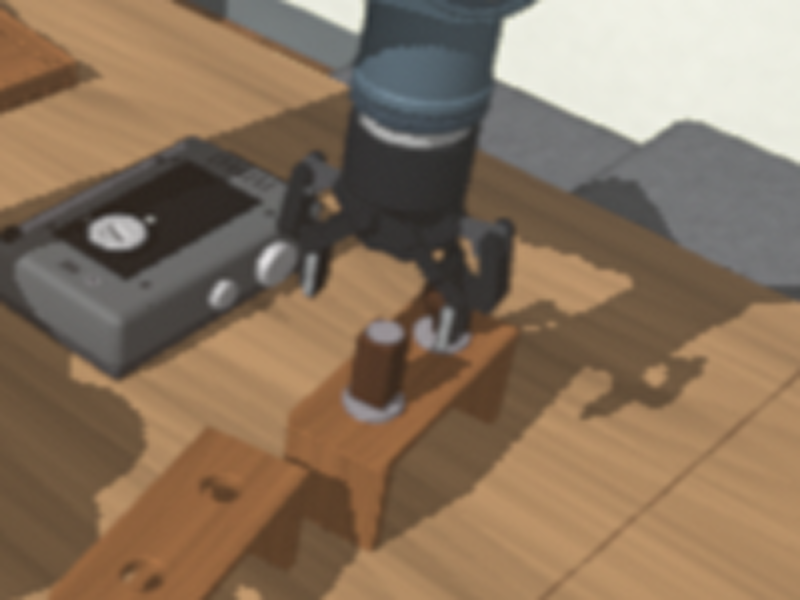

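The fingertips, at crop (310,270) and (448,320), straddle the cap at (385,330). The pick behind is clear. I'll let it settle and re-measure.

```bash

python3 -m pendant '[[[1,0,0,0,0,0,0],[1,0,0,0,0,0,0],[1,0,0,0,0,0,0]]]' >/dev/null
python3 - <<'E'
from h import *
to([.5137,-.230,.288],102)
E
```

```text
t 3.9833 pos [ 0.513  -0.2275  0.3472] yaw_y 101.90438740110027 q6 -2.4075600943225237 zaxis [ 0.0031 -0.0023 -1.    ] open 0.9996970433996675 F [-0.4431  0.1004  0.1029] grip 0.0
shift mm [-0.0572 -2.3868 59.1605] turn -0.001668754657189071
```

```bash

python3 -m pendant '[[[1,0,-2,20,0,0,0],[1,0,-2,40,0,0,0],[1,0,-2,57,0,0,0],[1,0,-2,58,0,0,0],[1,0,-2,58,0,0,0]]]' >/dev/null
python3 -m pendant '[[[0.6,0,0,0,0,0,0],[0.3,0,0,0,0,0,0],[0,0,0,0,0,0,0],[0,0,0,0,0,0,0],[0,0,0,0,0,0,0]]]'
python3 -m pendant '[[[0,0,0,0,0,0,0],[0,0,0,0,0,0,0]]]'
python3 - <<'E'
from h import *
to([.5137,-.230,.288],102)
E
```

```text
time_s: 4.82
eef_pos: [0.5129, -0.2296, 0.2877]
eef_rot: [0.0, -0.103, 0.995, -0.0]
wrist_force: [-1.3, 0.7, 3.5]
opening: 0.325
grasp_force: 56.9
time_s: 4.98
eef_pos: [0.513, -0.2296, 0.2877]
eef_rot: [0.0, -0.103, 0.995, -0.0]
wrist_force: [-1.9, 0.6, 6.6]
opening: 0.327
grasp_force: 57.0
t 4.9833 pos [ 0.513  -0.2296  0.2877] yaw_y 101.87430793820586 q6 -2.4100166759993598 zaxis [ 0.0009 -0.0007 -1.    ] open 0.32678799398058234 F [-1.8644  0.6405  6.6338] grip 56.98080479633063
shift mm [-0.6434 -0.5325 -0.334 ] turn -0.002193740321927921
```

```bash

python3 -m pendant '[[[0,0,0,-25,0,0,0],[0,0,0,-55,0,0,0],[0,0,0,-85,0,0,0],[0,0,0,-112,0,0,0],[0,0,0,-115,0,0,0]]]' >/dev/null
python3 -m pendant '[[[0,0,0,0,0,0,0],[0,0,0,0,0,0,0]]]'
python3 - <<'E'
from h import *
to([.541,.0425,.398])
s=ctrl.camera("side");p=proj("side",[.513,-.2296,.17]).astype(int);print(p)
a=cv2.resize(s[p[1]-45:p[1]+30,p[0]-50:p[0]+50],(800,600),interpolation=2)
cv2.imwrite("pics/t2.png",a[:,:,::-1])
E
```

```text
time_s: 5.57
eef_pos: [0.5124, -0.2292, 0.4003]
eef_rot: [-0.001, -0.103, 0.995, 0.001]
wrist_force: [0.3, -0.4, -2.6]
opening: 0.326
grasp_force: 57.6
t 5.5667 pos [ 0.5124 -0.2292  0.4003] yaw_y 101.8717470744907 q6 -2.4100493526782496 zaxis [-0.0014  0.001  -1.    ] open 0.32611678633025737 F [ 0.3424 -0.4461 -2.6484] grip 57.61363425292075
shift mm [-83.9183 259.9905   2.5575] 
[396 215]
```

View pics/t2.png

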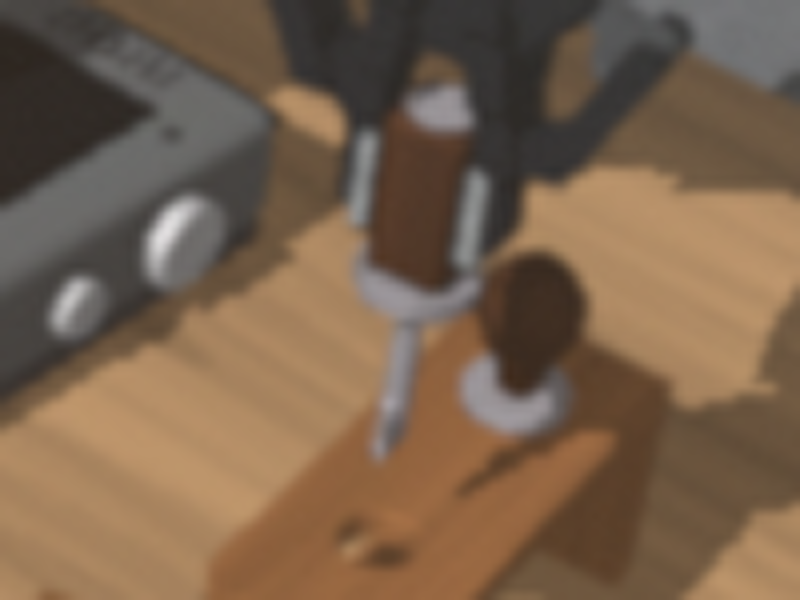

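The blade looks about 28 px wide in the crop, which is about 8.5 mm. At the 33° viewing azimuth that fits blade width along tool x (8.5 mm), not along tool y (about 16.7 mm). I'll turn tool x to yaw 73.5° and go over the lock.

```bash

python3 -m pendant '[[[0,-12,38,0,0,0,-0.12],[0,-24,76,0,0,0,-0.24],[0,-37,114,0,0,0,-0.36],[0,-49,152,0,0,0,-0.48],[0,-61,190,0,0,0,-0.6]]]' >/dev/null
python3 -m pendant '[[[0,0,0,0,0,0,-0.12],[0,0,0,0,0,0,-0.24],[0,0,0,0,0,0,-0.36],[0,0,0,0,0,0,-0.475],[0,0,0,0,0,0,-0.475]]]' >/dev/null
python3 - <<'E'
from h import *
to([.542,.043,.365],163.5)
E
```

```text
t 6.45 pos [ 0.534  -0.0261  0.3992] yaw_y 163.06208085862016 q6 -3.1147552477710287 zaxis [-0.0052 -0.0029 -1.    ] open 0.32695521510189146 F [-0.0301  0.1974 -1.8229] grip 57.9573622578755
shift mm [-68.566   12.3463  33.9647] turn -0.007643130874584694
```

```bash

python3 -m pendant '[[[0,-34,6,0,0,0,0],[0,-68,12,0,0,0,0],[0,-68,12,15,0,0,-0.007],[0,-68,12,33,0,0,-0.007],[0,-68,12,33,0,0,-0.007]]]' >/dev/null
python3 -m pendant '[[[0,0,0,0,0,0,0],[0,0,0,0,0,0,0]]]' >/dev/null
python3 - <<'E'
from h import *
to([.542,.043,.365],163.5)
o=ctrl.get_obs();q=o["eef_rot"];r=R.from_quat([q[1],q[2],q[3],q[0]]).as_matrix();tip=o["eef_pos"]+.2627*r[:,2];print("tip",tip,o["q"])
s=avg("side",4);p=proj("side",tip);print("tip px",p,"slot px top-est",proj("side",[.5431,.0437,.08]),"avg",proj("side",[.541,.0425,.08]))
c=p.astype(int);k=8
a=cv2.resize(s[c[1]-45:c[1]+30,c[0]-50:c[0]+50].astype(np.uint8),(800,600),interpolation=2)
print("crop origin",c-[50,45]);cv2.imwrite("pics/t3.png",a[:,:,::-1])
E
```

```text
t 7.0333 pos [0.5427 0.0412 0.3683] yaw_y 163.53999109539072 q6 -2.994150750293436 zaxis [-0.002 -0.004 -1.   ] open 0.3264269750075947 F [ 0.1967  0.2918 -2.4637] grip 57.82667003106326
shift mm [-1.4941  1.1902  3.2563] turn 0.000697976286047159
tip [0.5422 0.0402 0.1056] [-0.1411  0.1491  1.7201 -0.0045  1.2738 -2.9942]
tip px [330.3309 184.6744] slot px top-est [329.605  190.6215] avg [329.3886 191.0792]
crop origin [280 139]
```

View pics/t3.png

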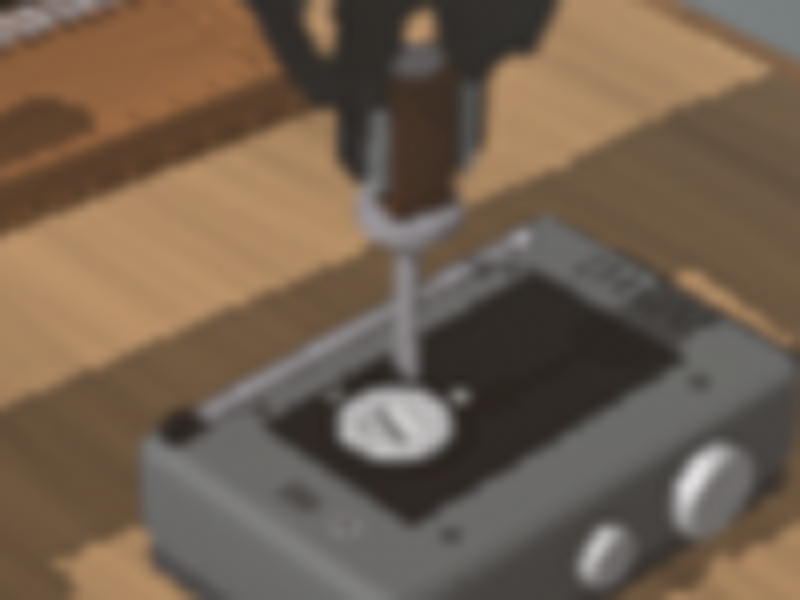

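The tip at crop (407,382), px (331,187), sits 2 rows lower than projected. Correcting the side camera for that agrees with the top-camera estimate of the lock. The blade is angled like the slot at crop (390,430). I'll fine-align and descend with force checks.

```bash

python3 -m pendant '[[[0,-2,1,5,0,0,0],[0,-2,1,10,0,0,0],[0,-2,1,15,0,0,0],[0,-2,1,15,0,0,0],[0,-2,1,15,0,0,0]]]' >/dev/null
python3 - <<'E'
from h import *
to([.543,.0437,.339],163.5)
E
```

```text
t 7.65 pos [0.542  0.0438 0.3527] yaw_y 163.56611379211014 q6 -2.989855250635242 zaxis [-0.0025 -0.004  -1.    ] open 0.330351768116867 F [-0.0824 -0.0076 -2.5441] grip 57.93891311623156
shift mm [-0.242  -0.9808 13.6536] turn 0.0011539033533010663
```

```bash

python3 -m pendant '[[[0,0,-1,3,0,0,0],[0,0,-1,6,0,0,0],[0,0,-1,8,0,0,0]]]'
python3 -m pendant '[[[0,0,0,2,0,0,0],[0,0,0,4,0,0,0],[0,0,0,6,0,0,0],[0,0,0,6,0,0,0]]]'
python3 - <<'E'
from h import *
to([.543,.0437,.3347],163.5)
print(ctrl.get_obs()["torque"])
E
```

```text
time_s: 7.9
eef_pos: [0.5432, 0.0434, 0.345]
eef_rot: [-0.002, -0.599, 0.801, -0.001]
wrist_force: [0.0, -0.0, -1.7]
opening: 0.327
grasp_force: 57.9
time_s: 8.23
eef_pos: [0.5432, 0.0434, 0.3396]
eef_rot: [-0.002, -0.599, 0.801, -0.001]
wrist_force: [-1.7, -0.3, 1.9]
opening: 0.326
grasp_force: 58.2
t 8.2333 pos [0.5432 0.0434 0.3396] yaw_y 163.56367348946725 q6 -2.990070236699738 zaxis [-0.0014 -0.0042 -1.    ] open 0.32586420623176293 F [-1.6568 -0.3409  1.909 ] grip 58.231075373478234
shift mm [-0.2293  0.2799  4.8505] turn 0.0011113120374374181
[0.0697 0.3901 0.0321]
```

The tip is 3 mm into the mouth and touching the +x flank, so I'll ease 1 mm towards +tool y and push on.

```bash

python3 -m pendant '[[[0,0,1,0,0,0,0],[0,0,1,2,0,0,0],[0,0,1,4,0,0,0],[0,0,1,4,0,0,0]]]'
python3 - <<'E'
from h import *
to([.543,.0437,.3347],163.5)
print(ctrl.get_obs()["torque"])
E
```

```text
time_s: 8.57
eef_pos: [0.5421, 0.0437, 0.3348]
eef_rot: [-0.002, -0.599, 0.801, -0.001]
wrist_force: [0.5, -0.3, -0.7]
opening: 0.326
grasp_force: 58.1
t 8.5667 pos [0.5421 0.0437 0.3348] yaw_y 163.5588968384836 q6 -2.989770927850614 zaxis [-0.0015 -0.0041 -1.    ] open 0.3259540765840496 F [ 0.5403 -0.3081 -0.6653] grip 58.10274668969214
shift mm [-0.263  -0.8538  0.0756] turn 0.0010279437505542124
[-0.0161 -0.0126  0.0211]
```

The blade is seated on the slot floor (tip at 72 mm) with almost no force. Now I'll turn clockwise, which is +tool z, and watch the torque.

```bash

python3 -m pendant '[[[0,-1,0,-0.5,0,0,0.08],[0,-1,0,-0.5,0,0,0.16],[0,-1,0,-0.5,0,0,0.24],[0,-1,0,-0.5,0,0,0.32],[0,-1,0,-0.5,0,0,0.32]]]'
python3 - <<'E'
from h import *
to([.543,.0437,.3347],91)
print(ctrl.get_obs()["torque"])
E
```

```text
time_s: 8.98
eef_pos: [0.5422, 0.0445, 0.3351]
eef_rot: [-0.002, -0.462, 0.887, -0.001]
wrist_force: [-1.3, -1.0, -4.6]
opening: 0.33
grasp_force: 57.6
t 8.9833 pos [0.5422 0.0445 0.3351] yaw_y 145.07944626225193 q6 -2.665284659389894 zaxis [-0.0028 -0.0045 -1.    ] open 0.32984890640561276 F [-1.2953 -0.9667 -4.6149] grip 57.59454038925469
shift mm [ 0.2173 -1.1446  0.4011] turn 0.9438643949316371
[-0.1957  0.2178  0.0471]
```

```bash

python3 -m pendant '[[[0,0,0,0,0,0,0.1],[0,0,0,0,0,0,0.2],[0,0,0,0,0,0,0.3],[0,0,0,0,0,0,0.4],[0,0,0,0,0,0,0.4]]]'
python3 - <<'E'
from h import *
to([.543,.0437,.3347],91)
print(ctrl.get_obs()["torque"])
E
```

```text
time_s: 9.4
eef_pos: [0.542, 0.0447, 0.3351]
eef_rot: [-0.002, -0.278, 0.961, -0.002]
wrist_force: [-2.4, -0.1, -3.1]
opening: 0.327
grasp_force: 57.7
t 9.4 pos [0.542  0.0447 0.3351] yaw_y 122.25646166387611 q6 -2.2669132798569507 zaxis [-0.0034 -0.0041 -1.    ] open 0.3271182060742241 F [-2.3593 -0.1108 -3.0691] grip 57.663771067745984
shift mm [-0.299  -1.3325  0.4196] turn 0.5455281685580232
[-0.1306  0.4551  0.0682]
```

```bash

python3 -m pendant '[[[0,0,0,0,0,0,0.1],[0,0,0,0,0,0,0.2],[0,0,0,0,0,0,0.3],[0,0,0,0,0,0,0.4],[0,0,0,0,0,0,0.45]]]'
python3 -m pendant '[[[0,0,0,0,0,0,0.04],[0,0,0,0,0,0,0.08],[0,0,0,0,0,0,0.08]]]'
python3 - <<'E'
from h import *
to([.543,.0437,.3347],91)
print(ctrl.get_obs()["torque"])
E
```

```text
time_s: 9.82
eef_pos: [0.542, 0.0449, 0.3351]
eef_rot: [-0.002, -0.057, 0.998, -0.002]
wrist_force: [-2.1, 1.0, -3.6]
opening: 0.321
grasp_force: 57.3
time_s: 10.07
eef_pos: [0.542, 0.0449, 0.3351]
eef_rot: [-0.002, -0.019, 1.0, -0.002]
wrist_force: [-2.8, 1.8, -4.7]
opening: 0.329
grasp_force: 57.5
t 10.0667 pos [0.542  0.0449 0.3351] yaw_y 92.13607045854516 q6 -1.7411989915333068 zaxis [-0.0036 -0.0035 -1.    ] open 0.32884952825265734 F [-2.7922  1.7928 -4.6579] grip 57.545931693166494
shift mm [-0.9879 -1.2369  0.4308] turn 0.019828170036254842
[0.1646 0.666  0.0898]
```

```bash

for i in 1 2 3; do python3 -m pendant '[[[0,0,0,0,0,0,0.03],[0,0,0,0,0,0,0.05]]]' >/dev/null
python3 - <<'E'
from h import *
to([.543,.0437,.3347],91)
t=ctrl.get_obs()["torque"];print(t)
E
done
```

```text
t 10.2333 pos [0.542  0.0449 0.3352] yaw_y 89.24780475820695 q6 -1.6907930487901983 zaxis [-0.0034 -0.0035 -1.    ] open 0.32590991440299083 F [-2.2888  0.3487 -5.3399] grip 57.551115872338414
shift mm [-1.0022 -1.191   0.4509] turn -0.03058157610706681
[0.3322 0.7305 0.1065]
t 10.4 pos [0.542  0.0449 0.3352] yaw_y 86.29574188939236 q6 -1.6392534094130162 zaxis [-0.0033 -0.0034 -1.    ] open 0.3255410568224394 F [-2.5505  1.5815 -5.7196] grip 57.55716472864151
shift mm [-1.0519 -1.1625  0.4633] turn -0.0821047928937509
[0.3979 0.7796 0.056 ]
t 10.5667 pos [0.542  0.0449 0.3352] yaw_y 83.37388999483893 q6 -1.5883274798927183 zaxis [-0.0033 -0.0033 -1.    ] open 0.32169503651271175 F [-3.8656  1.9232 -6.1276] grip 57.43996075820178
shift mm [-1.1018 -1.1012  0.4575] turn -0.13310072870934236
[0.4946 0.8995 0.0865]
```

```bash

for i in 1 2 3; do python3 -m pendant '[[[0,0,0,0,0,0,0.03],[0,0,0,0,0,0,0.05]]]' >/dev/null
python3 - <<'E'
from h import *
to([.543,.0437,.3347],91)
t=ctrl.get_obs()["torque"];print(t)
E
done
python3 - <<'E'
from h import *
s=avg("side",4)
a=cv2.resize(s[139:214,280:380].astype(np.uint8),(800,600),interpolation=2)
cv2.imwrite("pics/t4.png",a[:,:,::-1])
E
```

```text
t 10.7333 pos [0.5423 0.0448 0.3353] yaw_y 80.47854407324093 q6 -1.5377804154640704 zaxis [-0.0018 -0.0037 -1.    ] open 0.32247902119487964 F [-1.4252  1.831  -8.6595] grip 58.09251991252154
shift mm [-0.8506 -1.0149  0.6275] turn -0.18363404802541722
[0.5435 0.2163 0.1606]
t 10.9 pos [0.5425 0.0448 0.3354] yaw_y 77.59662981016486 q6 -1.487514061251797 zaxis [-0.0012 -0.0037 -1.    ] open 0.3246001312568321 F [-0.9556  2.3283 -9.119 ] grip 57.986889481544495
shift mm [-0.7217 -0.9975  0.6905] turn -0.23393294067628068
[0.5767 0.2067 0.3171]
t 11.0667 pos [0.5425 0.0448 0.3354] yaw_y 74.72718166677609 q6 -1.4373519094513967 zaxis [-0.0014 -0.0038 -1.    ] open 0.3241552288909663 F [ -0.3155   1.9729 -10.5929] grip 57.94597327709198
shift mm [-0.8059 -0.9505  0.6643] turn -0.28401425849365297
[0.6044 0.1851 0.5057]
```

View pics/t4.png

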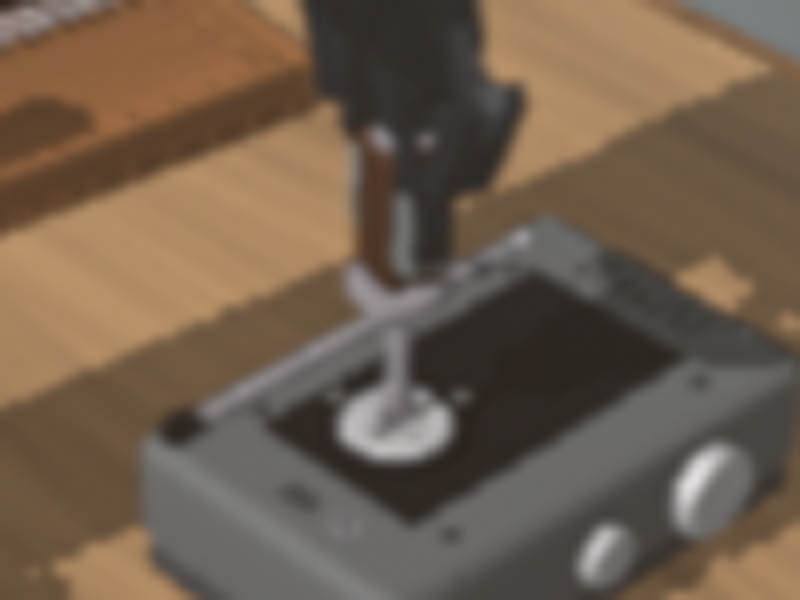

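The slot and blade point at the white bar (crop (460,397) from (375,437)), and torque climbed from 0.09 to 0.51 N m. The lock is against its stop, so I'll relax the torque within the play and withdraw.

```bash

python3 -m pendant '[[[0,0,0,0,0,0,-0.1],[0,0,0,0,0,0,-0.18],[0,0,0,0,0,0,-0.18]]]'
python3 -c "
from h import *
print(ctrl.get_obs()['torque'])"
python3 -m pendant '[[[0,0,0,-4,0,0,0],[0,0,0,-10,0,0,0],[0,0,0,-25,0,0,0],[0,0,0,-50,0,0,0],[0,0,0,-70,0,0,0]]]'
python3 -m pendant '[[[0,0,0,0,0,0,0],[0,0,0,0,0,0,0]]]' >/dev/null
python3 - <<'E'
from h import *
to([.5135,-.2298,.400],101.9)
s=avg("side",4)
a=cv2.resize(s[139:214,280:380].astype(np.uint8),(800,600),interpolation=2)
cv2.imwrite("pics/t5.png",a[:,:,::-1])
E
```

```text
time_s: 11.52
eef_pos: [0.543, 0.0447, 0.3369]
eef_rot: [0.001, 0.042, 0.999, -0.002]
wrist_force: [-1.4, 3.3, -3.0]
opening: 0.324
grasp_force: 63.1
[0.8028 0.3193 0.0141]
time_s: 11.93
eef_pos: [0.5431, 0.0444, 0.4086]
eef_rot: [0.001, 0.044, 0.999, -0.003]
wrist_force: [0.4, -0.7, -1.7]
opening: 0.322
grasp_force: 63.2
t 12.1 pos [0.5433 0.0445 0.4084] yaw_y 84.9834732111615 q6 -1.6168026448526573 zaxis [ 0.0044 -0.0057 -1.    ] open 0.3215900163092963 F [-0.4335 -0.3424 -3.2138] grip 63.27802654443076
shift mm [   5.7499 -275.8216    9.7883] turn -0.29524909046705555
```

View pics/t5.png

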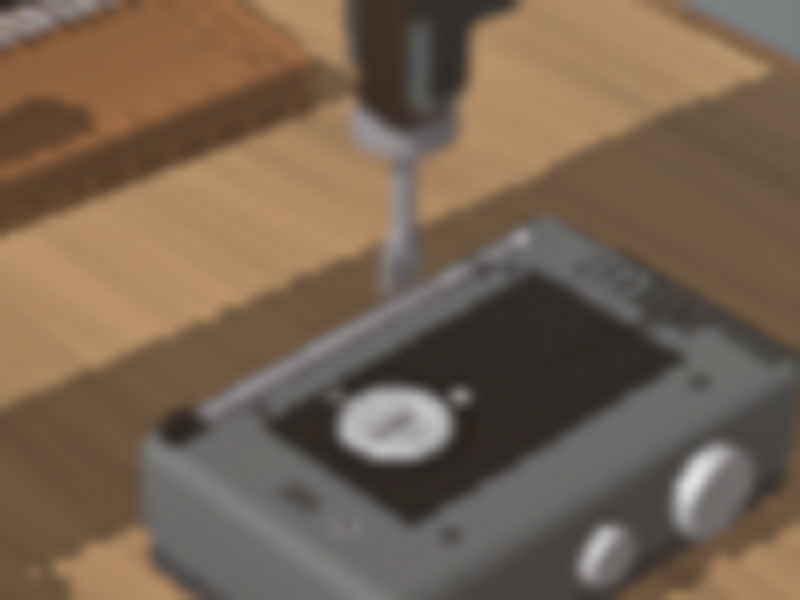

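The slot now lies along the bar direction, from crop (375,435) to (415,420) with the bar at (460,397). Now back over the hole, which I'll cross-check from pictures.

```bash

python3 -m pendant '[[[0,1,-40,0,0,0,-0.1],[0,2,-80,0,0,0,-0.2],[0,3,-120,0,0,0,-0.295],[0,4,-160,0,0,0,-0.295],[0,5,-200,0,0,0,-0.295]]]' >/dev/null
python3 - <<'E'
from h import *
print("hole side raw",at("side",(392.9,238.1),.095),"corr",at("side",(392.3,236),.095))
# top: initial collar/stand, rectified at stand top
I=np.load("avg.npz")
t=avg("top",4)
A=ortho(I["top"],"top",(.54,-.215),.095,.1,3000);B=ortho(t,"top",(.54,.02),.08,.1,3000)
C=cv2.resize(ortho(t,"top",(.5431,.0437),.08,.035,5500),(400,400))
cv2.imwrite("pics/t6.png",cv2.resize(np.hstack([cv2.resize(A,(400,400)),C]),(800,400))[:,:,::-1])
to([.5135,-.2298,.400],101.9)
E
```

```text
hole side raw [ 0.5096 -0.2321  0.095 ] corr [ 0.5147 -0.2259  0.095 ]
t 12.9167 pos [ 0.52   -0.155   0.4055] yaw_y 101.78633397891166 q6 -2.2830421398651475 zaxis [-0.003  -0.0028 -1.    ] open 0.32546847515941313 F [-0.4933  0.2198 -2.9986] grip 63.10754590347642
shift mm [ 21.6041 -71.9107   5.7449] turn -0.0019838463156330003
```

View pics/t6.png

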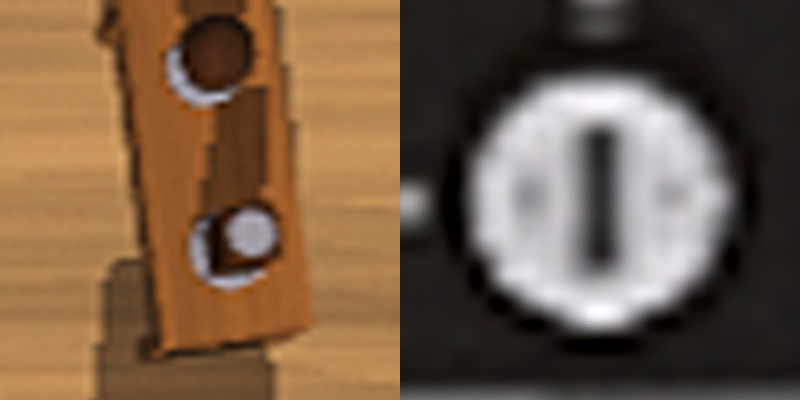

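In the top view the locked slot points straight at the white bar. The hole estimates agree on about (0.5145,-0.229). Continuing to the hole.

```bash

python3 -m pendant '[[[0,10,-36,0,0,0,0],[0,21,-71,0,0,0,0],[0,21,-71,0,0,0,0],[0,21,-71,0,0,0,0]]]' >/dev/null
python3 - <<'E'
from h import *
to([.5135,-.2295,.3647],101.9)
E
```

```text
t 13.25 pos [ 0.5146 -0.2278  0.4062] yaw_y 101.8987903048799 q6 -2.4042195107367053 zaxis [-0.0022 -0.003  -1.    ] open 0.3206760334952471 F [ 0.2531  0.8387 -2.6709] grip 63.10404297953937
shift mm [ 1.356  -1.3411 41.5291] turn -2.111316279123047e-05
```

```bash

python3 -m pendant '[[[0,1,-1,15,0,0,0],[0,1,-1,30,0,0,0],[0,1,-1,45,0,0,0],[0,1,-1,60,0,0,0],[0,1,-1,60,0,0,0]]]'
python3 - <<'E'
from h import *
to([.5135,-.2295,.2885],101.9)
s=avg("side",3)
cv2.imwrite("pics/t7.png",cv2.resize(s[170:245,346:446].astype(np.uint8),(800,600),interpolation=2)[:,:,::-1])
E
```

```text
time_s: 13.67
eef_pos: [0.5131, -0.2262, 0.3433]
eef_rot: [-0.003, -0.105, 0.994, 0.001]
wrist_force: [-1.2, 0.2, -2.5]
opening: 0.323
grasp_force: 63.0
t 13.6667 pos [ 0.5131 -0.2262  0.3433] yaw_y 102.09840307118448 q6 -2.406661301246537 zaxis [-0.0065  0.0004 -1.    ] open 0.3231484599817946 F [-1.2153  0.1889 -2.5274] grip 63.02037813598872
shift mm [-0.0193 -3.398  54.7657] turn 0.00346278683823773
```

View pics/t7.png

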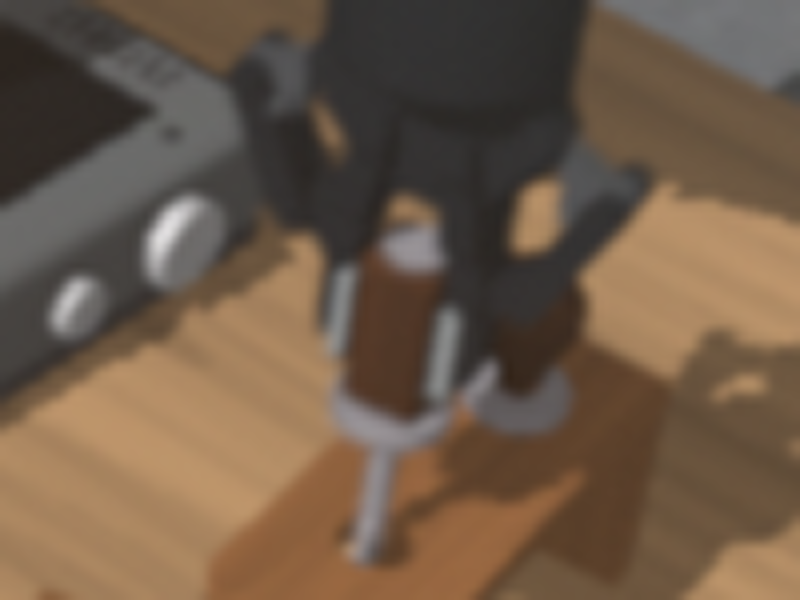

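The shaft enters the hole at crop (372,540), with no contact force. I'll lower it until the collar seats.

```bash

python3 -m pendant '[[[0,0,-1,10,0,0,0],[0,0,-1,20,0,0,0],[0,0,-1,30,0,0,0],[0,0,-1,40,0,0,0],[0,0,-1,44,0,0,0]]]'
python3 -m pendant '[[[0,0,0,0,0,0,0],[0,0,0,0,0,0,0]]]'>/dev/null
python3 - <<'E'
from h import *
to([.5135,-.2295,.2885],101.9);print(ctrl.get_obs()["torque"])
E
```

```text
time_s: 14.23
eef_pos: [0.5132, -0.2299, 0.3006]
eef_rot: [-0.002, -0.104, 0.995, -0.001]
wrist_force: [-0.5, 0.4, -2.5]
opening: 0.319
grasp_force: 63.1
t 14.4 pos [ 0.5138 -0.2303  0.3026] yaw_y 101.95964896203681 q6 -2.408829253208765 zaxis [-0.0019 -0.0036 -1.    ] open 0.323840054462766 F [ 0.6333  0.1421 -1.081 ] grip 63.11114917276427
shift mm [ 0.1134  0.9279 14.0525] turn 0.0010410707829393198
[-0.0669 -0.0212 -0.0236]
```

```bash

python3 -m pendant '[[[0,0,0,6,0,0,0],[0,0,0,11,0,0,0],[0,0,0,13,0,0,0],[0,0,0,13,0,0,0]]]'
python3 -m pendant '[[[0,0,0,1,0,0,0],[0,0,0,1,0,0,0]]]'
python3 - <<'E'
from h import *
to([.5135,-.2295,.2880],101.9);print(ctrl.get_obs()["torque"])
E
```

```text
time_s: 14.73
eef_pos: [0.5137, -0.2302, 0.2893]
eef_rot: [-0.001, -0.104, 0.995, -0.002]
wrist_force: [-0.3, 0.3, -1.9]
opening: 0.323
grasp_force: 63.1
time_s: 14.9
eef_pos: [0.5139, -0.2304, 0.289]
eef_rot: [-0.001, -0.104, 0.995, -0.002]
wrist_force: [0.2, 0.9, -2.1]
opening: 0.324
grasp_force: 63.1
t 14.9 pos [ 0.5139 -0.2304  0.289 ] yaw_y 101.97308647157865 q6 -2.40884461042229 zaxis [-0.0011 -0.0042 -1.    ] open 0.3236805744778349 F [ 0.2476  0.8669 -2.055 ] grip 63.11154228140367
shift mm [0.2574 0.9345 1.0274] turn 0.0012755995677126673
[ 0.0608  0.0403 -0.0088]
```

```bash

for i in 1 2; do python3 -m pendant '[[[0,0,0,1,0,0,0],[0,0,0,1,0,0,0],[0,0,0,1,0,0,0]]]' | grep -E "pos|wrist"; done
```

```text
eef_pos: [0.5139, -0.2304, 0.2881]
wrist_force: [0.6, -0.9, -1.1]
eef_pos: [0.514, -0.2305, 0.2877]
wrist_force: [-2.2, 0.2, 5.9]
```

The collar is seated: Fz is +5.9 N at z 0.2877, the same height as at the grasp. Opening the fingers and rising.

```bash

python3 -m pendant '[[[0.4,0,0,0,0,0,0],[0.6,0,0,0,0,0,0],[0.8,0,0,0,0,0,0],[1,0,0,0,0,0,0],[1,0,0,0,0,0,0]]]' | grep -E "wrist|opening"
python3 -m pendant '[[[1,0,0,0,0,0,0],[1,0,0,0,0,0,0],[1,0,0,0,0,0,0]]]' | grep -E "wrist|opening"
python3 -m pendant '[[[1,0,0,-20,0,0,0],[1,0,0,-50,0,0,0],[1,0,0,-85,0,0,0],[1,0,0,-120,0,0,0],[1,0,0,-120,0,0,0]]]' | grep -E "pos|opening"
python3 -m pendant '[[[1,-10,38,0,0,0,0],[1,-20,76,0,0,0,0],[1,-30,110,0,0,0,0],[1,-30,110,0,0,0,0]]]' | grep -E "time|pos"
python3 - <<'E'
from h import *
a=avg("side",3)[150:270,300:460];cv2.imwrite("pics/t8.png",cv2.resize(a.astype(np.uint8),(800,600),interpolation=2)[:,:,::-1])
E
```

```text
wrist_force: [-0.4, 0.0, 0.2]
opening: 0.942
wrist_force: [-0.2, -0.1, 0.1]
opening: 0.999
eef_pos: [0.5156, -0.2308, 0.4153]
opening: 1.002
time_s: 16.82
eef_pos: [0.5204, -0.111, 0.4064]
```

View pics/t8.png

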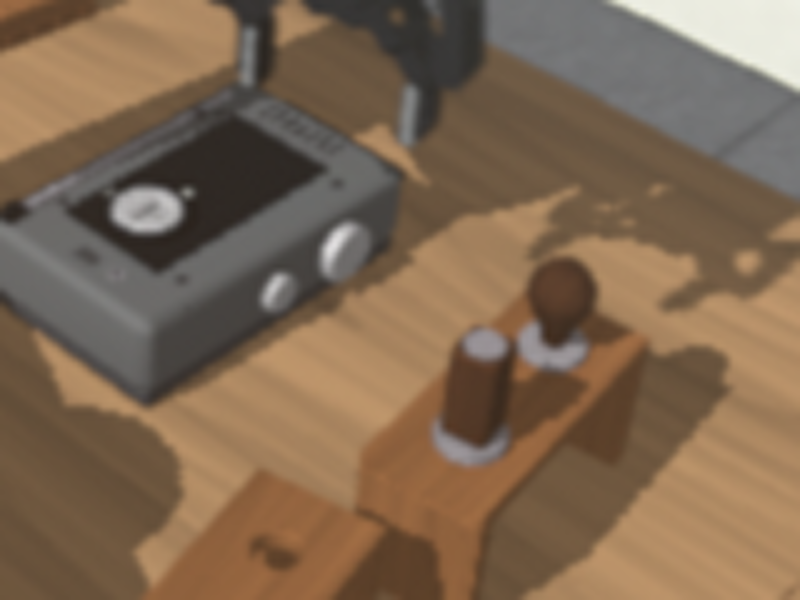

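The screwdriver stands upright in its hole (crop (475,390)), the pick is undisturbed at (560,300), and the slot at (147,210) points at the bar at (187,192). The gripper is clear, so I'm handing in.

```bash
python3 -c "
from bench import ctrl
print(ctrl.hand_in())"
```

```text
the job is handed in; nothing more can be done
None
```

I turned the lock clockwise to its stop, stood the screwdriver upright in its original hole with the ice pick, bottle and glasses untouched, and handed the job in at about 17 s; no verdict was returned.

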